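Park a bearing at the top of the sloped gutter and bolt it in

ROBOT

A 7-joint arm with a two-finger parallel gripper is mounted at the origin on a cart in front of the work surface, level with it; the furniture and walls round the work are solid. World frame = base frame: x ahead of the robot, y to its left, z up, the work surface at z = 0. Lengths are in mm, angles in rad, forces in N, time in s.
With the tool pointing down it reaches from about 400 to 875 mm from the base axis. Payload 4.4 kg.
Tool frame: the origin (TCP) lies midway between the tips of the shut fingers; the grasp point (between the pads) lies 19 mm behind it; z points along the fingers, y is the direction in which the jaws open and shut (so a half turn about z gives the same grasp; the last joint's range is limited). The gripper opens to 85 mm and grips with 20 to 120 N. Pads are 22 mm wide; open, the fingers measure 114 mm over their backs; the gripper's body (76 mm by 85 mm) begins 54 mm behind the grasp point. The pads swing forward as they close: fully open they stand 13 mm farther back than shut.
Start: joints at [-1.368, 0.628, 0.038, 1.517, -0.027, 0.996, -0.02], TCP at [172.598, 626.68, 208.313] pointing down, gripper open.
Joint ranges: [-3.06, 3.06], [-0.37, 2.12], [-1.25, 1.32], [0.18, 2.47], [-1.1, 4.24], [0.23, 1.98], [-2.94, 2.94]. Speed limits (rad/s): [2.57, 2.57, 3.14, 3.14, 3.14, 3.14, 3.14].

INTERFACE

Orientations are given as [roll, pitch, yaw] about the fixed x, y, z axes, in that order (R = Rz(yaw) Ry(pitch) Rx(roll)).
In Python, from cell import * gives the robot as it stands. The module is installed in compiled form; this text tells all that it offers.
- The arm moves only by the tool move_arm, never from a script. Its argument "series" is a list of rows, each a list of 2 entries, a list of its own where there are three numbers: the shift along the tool's x, y, z in m, then the turn about the tool's z in rad. In form: [[[x, y, z], yaw], ...]. A call has 1 to 5 rows; each row is the pose to reach, as a shift and turn from the pose measured when the call began, along the tool's axes at that moment; what a row does not reach only later rows make up. A row lasts 1/8 s, in which the tool goes at most 62.5 mm and 10.7 degrees, less where a joint would pass 70% of its speed; a pose out of reach is approached as far as the arm can. A call with a gripper value outside its range is refused whole. "claw" is the opening, from 0 (shut) to 1 (fully open), set as the call begins (left out, the last holds). The fingers move at their own pace and stop on an object; the grip force is fixed at half the most. Time passes only in rows, so rows that repeat a pose let the fingers close. It gives the time, the measured TCP pose, the force and the opening at its end, in the units of the state.
- read_state(): the state, without advancing time (a new reading comes with each control period).
- get_image(name): name is "scene" or "top" or "wrist"; returns the picture (420x560x3 uint8, blue, green, red); there is no depth.
- camera_model(name): a dict with "fov_y" (degrees; the focal length in pixels is half the picture's height over the tangent of half this angle, whatever the lens; pixels are square), "cx", "cy" (the principal point, pixels), "pose" (4x4, takes a point from camera to world coordinates); the wrist camera has in their place "tool_from_camera" (4x4, takes a point from camera to tool coordinates, whose origin is the TCP and whose axes are the flange's). Camera axes: x right, y down, z forward; pixel columns grow to the right and rows downward; lengths in mm; the calibration is good to about 2 mm. A picture is of the moment at which its call begins: read the wrist's pose just before it. camera_model takes no time and is no camera call.
- finish_job(): hands the job in, once; it reports no verdict.
The state is a dict: "clock": time; "qpos": joint angles; "qd": joint speeds; "tau": joint torques, N m; "eef_pos": TCP position; "tool_rot": TCP orientation; "force": force on the tool from outside, world axes, zero at the start; "torque": the same for the moment, N m; "width": finger opening in mm.
Only numpy, scipy, OpenCV 4.12 (cv2) and the standard library are available. Lean on these libraries where they do the work, as an engineer would, in place of code of your own. Each camera call takes 0.05 s, during which the arm holds its last target. There are 200 camera calls.

TASK

Without gripping or lifting anything, use your fingertips to roll the steel bearing up the sloped gutter and over the brink into the sunken rest against the end stop, pushing gently. Once it sits there, push the keeper bolt fully in behind it, by its round black head, so that it cannot roll back, and take your hand away. Leave the other things on the desk where they are.

Things in the scene. Friction and masses are not known exactly. Their poses are not given: they have to be found in the camera images.
- stand: Fixed metal stand on the desk that carries the sloped gutter; base plate 70 mm wide (x), 285 mm long (y), highest point 84 mm. Origin: centre of its underside, on the desk. y axis: level, along the gutter, uphill; x axis: across, to the side where the keeper bolt sticks out; z up. The lip that closes the low end has its inner face at y = -140 mm, its top at z = 38 mm.
- gutter: The sloped aluminium channel fixed on the stand. Origin: middle of its floor; y axis uphill along the 7 degree slope, z square to the floor, x as the stand's. In the stand's frame the floor rises from z = 20 mm at y = -140 mm to z = 48 mm at the brink, y = +85 mm. The lane is 46 mm wide between 4 mm side walls that stand 12 mm above the floor.
- bearing: Round steel bearing cartridge, 44 mm diameter, 40 mm wide, 0.15 to 0.3 kg, lying on its round side across the gutter and free to roll along it, its centre 22 mm above the floor. Origin: its centre; x is its axle (across the gutter). It starts at the low end against the lip and rolls back there if let go on the slope. Smooth, slightly oily surface.
- rest_point (a point): Centre of the bearing when it lies in the rest against the end stop: mid-lane, 65 mm above the desk, y = +103 mm in the stand's frame. The rest begins at the brink (y = +85 mm), where the floor drops 4 mm, then falls slightly to the upright stop (face y = +125 mm, top z = 84 mm); a bearing whose centre passes the brink rolls in and stays.
- keeper (a joint): Slide of the keeper bolt in m: 0 = drawn out to the stand's +x side; 0.040 = fully in (moved towards -x across the lane, just downhill of the rest, head against its guide block, rod end 11 mm past mid-lane). Starts at 0 to 0.006; about 2 N pushes it; it stays where left. Guide block in the stand's frame: x 28 to 47 mm, y 54 to 78 mm, top z = 78 mm.
- keeper_head (a point): Centre of the outer face (facing the stand's +x) of the bolt's round black head, 22 mm diameter, 8 mm thick, 65 mm above the desk; in the stand's frame at y = +66 mm and x = +95 mm minus the joint value. The rod is 8 mm thick.
- tape_roll: Black tape roll lying flat on the desk on the stand's bolt side, 62x59x19 mm; origin: centre of its underside. Not part of the job.
- relay: Small black relay standing on the desk on the stand's bolt side, 28x28x38 mm; origin: centre of its underside. Not part of the job.
- torch: Grey torch lying on the desk to the right, 34x125x35 mm; origin: centre of its underside. Not part of the job.
- screwdriver_1: Red screwdriver lying on the desk to the right, 198 mm long; origin: centre of its underside. Not part of the job.
Things that resemble listed ones, but are neither listed nor needed, are in the scene too. There is more than one size of the bearing; the one meant has the size given above.

How it is judged:
By the outcome, as a careful person would: the job done as asked, in the order asked, and still so for the second after the job is handed in, with the robot touching nothing.
It also fails if it takes over 59 s, if anything falls off the work surface, if the arm or the gripper's body presses on something with over 40 N, if the wrist force passes 120 N, or if a joint passes its speed limit or range.

## Working session

There is one attempt and no reset: what is moved stays moved. The work goes in short steps, Python scripts to look and compute and a tool call to move; the robot and the scene stay as the last step left them, time stands still between calls to the robot, and variables do not carry over. Pictures are saved under pics/ and viewed, about 8 in all and at most 12, crops included, and the job is handed in when it is done.

Besides the shell and the picture viewer there is one more tool, called after ">>>" as a command line: name --argument value ..., lists and objects as JSON in quotes. move_arm: Moves the arm, as the interface text tells. Its arguments: {"type":"object","properties":{"series":{"type":"array"},"claw":{"type":"number"}},"required":["series"]}

```bash
mkdir -p pics; python3 - <<'E'
from cell import *
import cv2, numpy as np
s=read_state(); print({k:np.round(v,3).tolist() for k,v in s.items()})
for n in ("scene","top"):
    cv2.imwrite(f"pics/{n}0.png",get_image(n)); m=camera_model(n); print(n,m["fov_y"],m["cx"],m["cy"],np.round(m["pose"],3).tolist(), [k for k in m])
print(camera_model("wrist"))
E
```

```text
{'clock': 0.0, 'qpos': [-1.368, 0.629, 0.038, 1.518, -0.027, 0.996, -0.02], 'qd': [0.0, 0.0, 0.0, 0.002, -0.001, -0.001, 0.0], 'tau': [0.0, -56.341, 1.227, -19.344, 0.011, 0.011, -0.0], 'eef_pos': [172.417, 626.019, 207.374], 'tool_rot': [-3.14, 0.0, 2.873], 'force': [0.27, 0.497, -0.288], 'torque': [-0.017, -0.024, 0.007], 'width': 85.63}
scene 57.07549233909099 279.6163666365217 213.79124584876328 [[-0.517, -0.662, 0.543, 36.621], [-0.856, 0.384, -0.346, 77.451], [0.02, -0.644, -0.765, 776.87], [0.0, 0.0, 0.0, 1.0]] ['fov_y', 'cx', 'cy', 'pose']
top 54.15216310419641 282.2853492715339 212.14799728349126 [[-0.063, -0.974, 0.219, 253.87], [-0.998, 0.061, -0.014, -212.802], [-0.0, -0.219, -0.976, 1266.938], [0.0, 0.0, 0.0, 1.0]] ['fov_y', 'cx', 'cy', 'pose']
{'fov_y': 68.54647762397988, 'cx': 281.70581784585227, 'cy': 205.9913413213683, 'tool_from_camera': array([[-1.49209204e-05, -9.50830462e-01, -3.09711855e-01,
         7.90363310e+01],
       [ 9.99999797e-01,  1.83086606e-04, -6.10261561e-04,
        -5.51258623e-01],
       [ 6.36959374e-04, -3.09711801e-01,  9.50830266e-01,
        -1.66613858e+02],
       [ 0.00000000e+00,  0.00000000e+00,  0.00000000e+00,
         1.00000000e+00]])}
```

View pics/scene0.png

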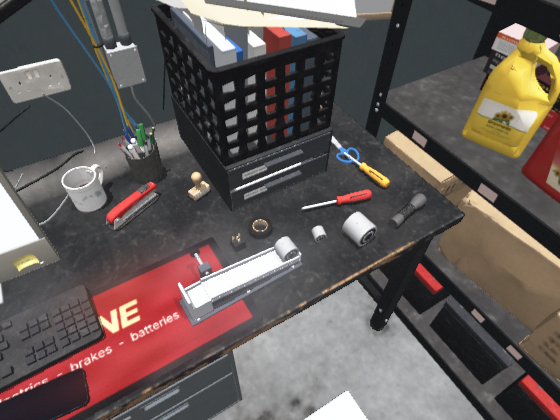

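View pics/top0.png

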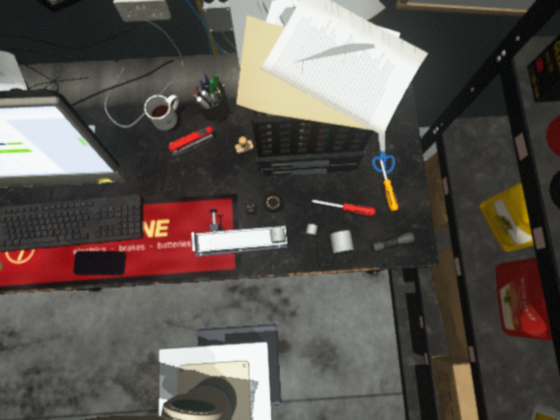

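The scene view shows the stand with its high end and bolt on the left (bolt about (202,265)) and the bearing at the low right end (287,248). In the top view the stand spans about (193–287, 240), with the bearing at about (279,234) and the bolt head at about (214,213). Next I enlarge both.

```bash
cat > h.py <<'E'
from cell import *
import cv2, numpy as np
def cam(n):
    m=camera_model(n); f=210/np.tan(np.radians(m["fov_y"]/2)); return m,f
def T(s):
    from scipy.spatial.transform import Rotation as R
    M=np.eye(4); M[:3,:3]=R.from_euler("xyz",s["tool_rot"]).as_matrix(); M[:3,3]=s["eef_pos"]; return M
def pose(n,s=None):
    m,f=cam(n); return m["pose"] if n!="wrist" else T(s)@m["tool_from_camera"]
def cast(n,u,v,z,s=None):
    m,f=cam(n); P=pose(n,s); d=P[:3,:3]@np.array([(u-m["cx"])/f,(v-m["cy"])/f,1]); o=P[:3,3]
    return o+d*(z-o[2])/d[2]
def proj(n,p,s=None):
    m,f=cam(n); c=np.linalg.inv(pose(n,s))@np.append(p,1); return f*c[0]/c[2]+m["cx"],f*c[1]/c[2]+m["cy"]
E
python3 - <<'E'
from h import *
a=cv2.imread("pics/top0.png")[195:275,180:300]; b=cv2.imread("pics/scene0.png")[225:330,165:310]
a=cv2.resize(a,None,fx=5,fy=5,interpolation=cv2.INTER_CUBIC);cv2.imwrite("pics/topc.png",a)
b=cv2.resize(b,None,fx=5,fy=5,interpolation=cv2.INTER_CUBIC);cv2.imwrite("pics/scenec.png",b)
E
```

```text
(no output)
```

View pics/topc.png

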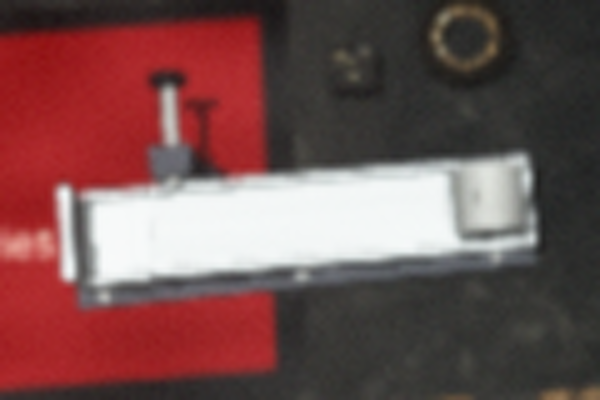

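View pics/scenec.png

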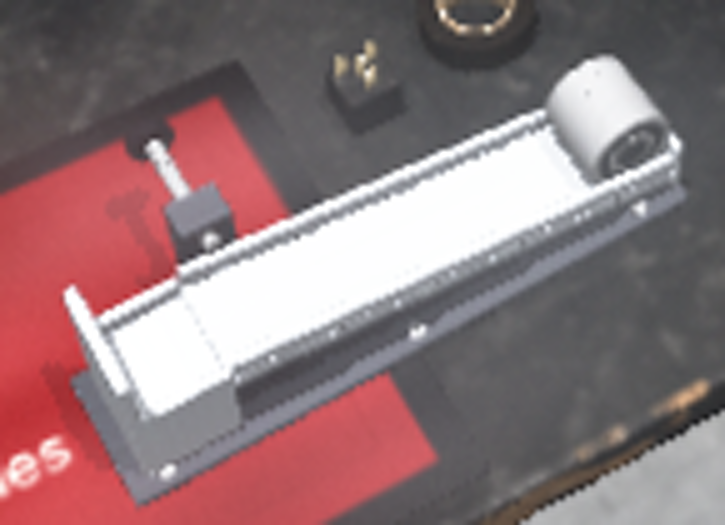

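The top crop shows the bolt head at (167,78), base corners at (80,303) and (537,262), and the bearing at the low right end. The scene crop shows the head at (150,138), base corners at (140,500) and (685,193), and the stop's top edge from (68,290) to (120,390). I cast these to points.

```bash
cat >> h.py <<'E'
from scipy.optimize import least_squares
def fit(obs,s=None):
    def res(q):
        c,d=np.cos(q[2]),np.sin(q[2]); r=[]
        for n,u,v,p in obs:
            a=proj(n,[q[0]+c*p[0]-d*p[1],q[1]+d*p[0]+c*p[1],p[2]],s); r+=[a[0]-u,a[1]-v]
        return r
    o=least_squares(res,[480,0,0.05],x_scale=[10,10,.05],loss="soft_l1"); return o.x,np.array(res(o.x)).reshape(-1,2)
E
python3 - <<'E'
from h import *
t=lambda x,y:("top",180+(x-2)/5,195+(y-2)/5); s=lambda x,y:("scene",165+(x-2)/5,225+(y-2)/5)
O=[(*t(80,303),(-35,142.5,3)),(*t(537,262),(-35,-142.5,3)),(*t(167,78),(94,66,65)),
(*s(140,500),(-35,142.5,3)),(*s(685,193),(-35,-142.5,3)),(*s(150,136),(94,66,65))]
for n,u,v,p in O: print(n,p,np.round(cast(n,u,v,p[2]),1))
q,r=fit(O); print(np.round(q,4)); print(np.round(r,2).tolist())
print("bearing",cast("top",180+490/5,195+200/5,55), "base->", )
E
```

```text
top (-35, 142.5, 3) [418.1  44.5   3. ]
top (-35, -142.5, 3) [ 425.7 -238.2    3. ]
top (94, 66, 65) [542.1 -22.5  65. ]
scene (-35, 142.5, 3) [417.5  42.5   3. ]
scene (-35, -142.5, 3) [ 429.1 -238.7    3. ]
scene (94, 66, 65) [542.5 -25.   65. ]
[ 4.556272e+02 -9.563110e+01  4.820000e-02]
[[-0.15, 1.39], [0.43, -0.62], [0.85, -1.43], [-0.4, 2.03], [0.68, 0.31], [-0.62, -1.27]]
bearing [ 456.2855689  -212.69745311   55.        ] base->
```

>>> move_arm --series '[[[-0.046,-0.038,-0.01],-0.06],[[-0.092,-0.076,-0.02],-0.12],[[-0.138,-0.114,-0.03],-0.18],[[-0.184,-0.152,-0.04],-0.25],[[-0.23,-0.19,-0.05],-0.31]]' --claw 0

```text
clock: 0.72
eef_pos: [344.6, 380.0, 257.9]
tool_rot: [-3.14, -0.001, -3.098]
force: [1.9, -0.4, 0.3]
width: -0.3
```

>>> move_arm --series '[[[-0.01,-0.06,0],0],[[-0.02,-0.12,0],0],[[-0.03,-0.18,0],0],[[-0.04,-0.24,0],0],[[-0.05,-0.3,0],0]]'

```text
clock: 1.35
eef_pos: [407.6, 80.5, 258.5]
tool_rot: [-3.14, -0.0, -3.098]
force: [1.0, 0.2, 0.2]
width: 0.2
```

>>> move_arm --series '[[[-0.01,-0.06,0],0],[[-0.02,-0.12,0],0],[[-0.03,-0.18,0],0],[[-0.03,-0.18,0],0]]'

```text
clock: 1.85
eef_pos: [445.4, -103.4, 258.8]
tool_rot: [-3.137, -0.0, -3.108]
force: [-0.8, 0.7, -0.1]
width: -0.2
```

```bash
python3 - <<'E'
from h import *
s=read_state(); print(s["eef_pos"],s["tool_rot"],s["clock"],s["qd"]); im=get_image("wrist"); np.save("s1.npy",np.r_[s["eef_pos"],s["tool_rot"]])
cv2.imwrite("pics/w1.png",im); cv2.imwrite("pics/w1b.png",cv2.resize(im,(800,600),interpolation=cv2.INTER_CUBIC))
E
```

```text
[ 445.38543865 -103.42109882  258.75786598] [-3.13718036e+00 -8.26976954e-05 -3.10762467e+00] 1.85 [-0.0696178  -0.01317392 -0.07908671  0.03770912 -0.03335668  0.01223328
 -0.04208675]
```

View pics/w1b.png

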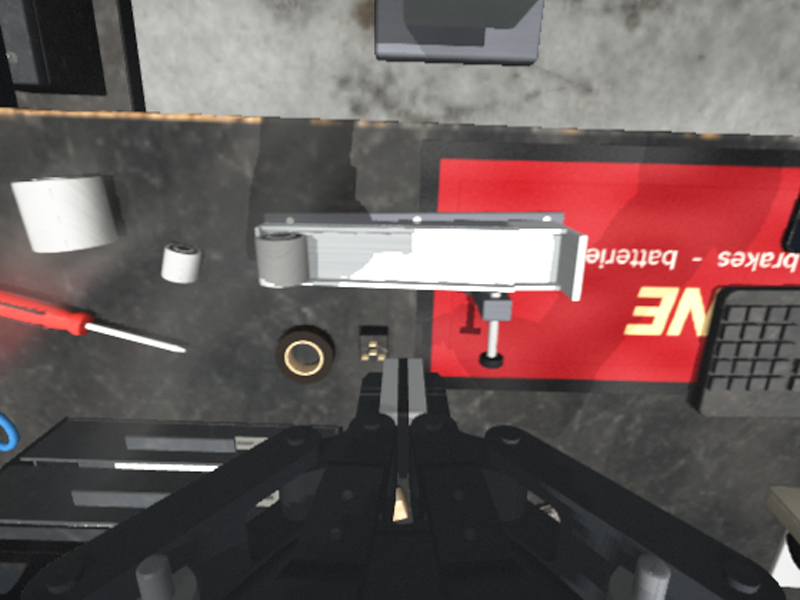

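The wrist view (×1.43) shows the stand with base corners near (263,213) and (563,213), the bolt head at (491,360), the stop at (578–585, 235–300), the bearing at (282,258), the relay at (374,345) and the tape at (304,354).

```bash
python3 - <<'E'
from h import *
a=np.load("s1.npy"); S={"eef_pos":a[:3],"tool_rot":a[3:]}
k=1/1.4286; w=lambda x,y:("wrist",x*k,y*k)
t=lambda x,y:("top",180+(x-2)/5,195+(y-2)/5); s=lambda x,y:("scene",165+(x-2)/5,225+(y-2)/5)
L=[(*w(263,213),(-35,-142.5,3)),(*w(563,213),(-35,142.5,3)),(*w(491,362),(92,66,65)),(*w(586,236),(-23,129,84)),(*w(577,300),(23,129,84))]
for n,u,v,p in L: print(p,np.round(cast(n,u,v,p[2],S),1))
q,r=fit(L[:2]+L[3:],S); print(np.round(q,4),np.round(r,1).tolist())
q,r=fit(L[:2]+[(*t(80,303),(-35,142.5,3)),(*t(537,262),(-35,-142.5,3)),
(*s(140,500),(-35,142.5,3)),(*s(685,193),(-35,-142.5,3))],S); print(np.round(q,4),np.round(r,1).tolist())
im=cv2.imread("pics/w1.png").astype(float)
print(cast("wrist",300*k,258*k,60,S),cast("wrist",304*k,354*k,19,S),cast("wrist",374*k,345*k,38,S))
c,d=np.cos(q[2]),np.sin(q[2]); print("local head",[ (lambda h:(c*h[0]+d*h[1],-d*h[0]+c*h[1]))(cast("wrist",491*k,362*k,65,S)[:2]-q[:2])])
E
```

```text
(-35, -142.5, 3) [ 427.  -239.2    3. ]
(-35, 142.5, 3) [417.1  46.1   3. ]
(92, 66, 65) [545.  -21.6  65. ]
(-23, 129, 84) [424.4  37.5  84. ]
(23, 129, 84) [477.1  38.7  84. ]
[ 4.565936e+02 -9.232100e+01  3.750000e-02] [[2.3, 0.1], [2.0, -0.5], [-2.2, 3.8], [-0.8, -2.0]]
[ 4.572346e+02 -9.568440e+01  3.480000e-02] [[-0.1, 0.2], [-0.5, 0.2], [-0.3, 0.3], [0.3, -0.5], [-1.3, 0.8], [0.6, 0.5]]
[ 455.77241923 -192.09952822   60.        ] [ 565.85311765 -201.50841239   19.        ] [ 544.51473939 -129.33450669   38.        ]
local head [(np.float64(90.33346228064403), np.float64(70.98927945058477))]
```

>>> move_arm --series '[[[-0.004,-0.055,0.03],0],[[-0.008,-0.11,0.06],0],[[-0.012,-0.158,0.09],0],[[-0.012,-0.158,0.15],0],[[-0.012,-0.158,0.15],0]]'

```text
clock: 2.52
eef_pos: [459.6, -254.3, 105.1]
tool_rot: [3.137, -0.01, -3.102]
force: [-0.7, 0.3, 0.8]
width: 0.3
```

```bash
python3 - <<'E'
from h import *
s=read_state(); print(s["eef_pos"],s["tool_rot"],s["clock"],s["force"]); im=get_image("wrist"); np.save("s2.npy",np.r_[s["eef_pos"],s["tool_rot"]])
cv2.imwrite("pics/w2.png",im); cv2.imwrite("pics/w2b.png",cv2.resize(im,(800,600),interpolation=cv2.INTER_CUBIC))
E
```

```text
[ 459.62872462 -254.31420878  105.09941893] [ 3.13744565 -0.01028756 -3.10187466] 2.525 [-0.7486285   0.32820059  0.76349082]
```

View pics/w2b.png

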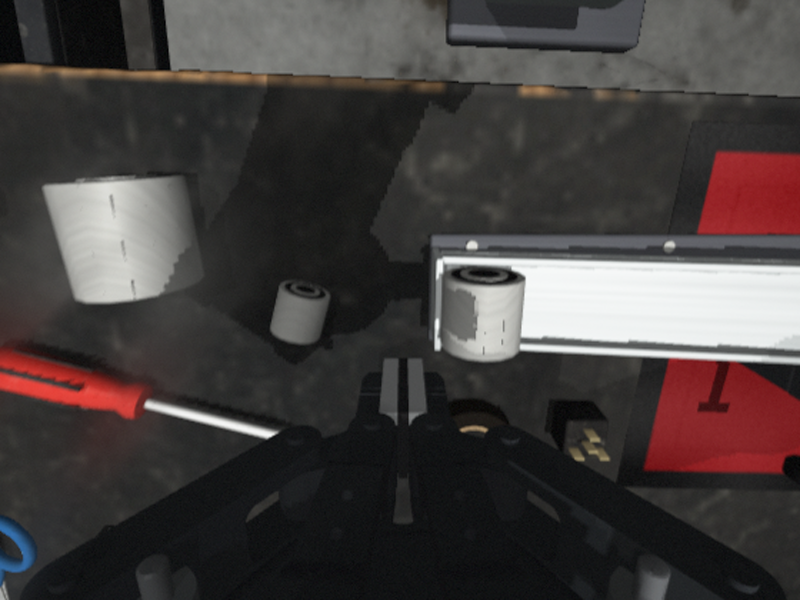

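The wrist view shows the bearing at (484,312) against the lip (about 437) and the fingertips at (403,370), to the downhill side and clear of the lip. I go down now.

>>> move_arm --series '[[[-0.003,-0.007,0.03],0],[[-0.003,-0.007,0.05],0],[[-0.003,-0.007,0.062],0],[[-0.003,-0.007,0.062],0],[[-0.003,-0.007,0.062],0]]'

```text
clock: 3.2
eef_pos: [465.9, -262.1, 47.1]
tool_rot: [3.141, -0.003, -3.101]
force: [-0.1, -1.1, -0.0]
width: -0.1
```

```bash
python3 - <<'E'
from h import *
a=np.load("s2.npy"); S={"eef_pos":a[:3],"tool_rot":a[3:]}; k=1/1.4286
for p in [(484,280,50),(442,310,45),(484,359,45)]: print(p,cast("wrist",p[0]*k,p[1]*k,p[2],S))
print("lane walls", cast("wrist",700*k,262*k,46,S),cast("wrist",700*k,358*k,46,S))
s=read_state(); print(s["eef_pos"],s["tool_rot"],s["force"],s["qpos"])
E
```

```text
(484, 280, 50) [ 442.55521113 -212.69810488   50.        ]
(442, 310, 45) [ 461.81193021 -233.05607156   45.        ]
(484, 359, 45) [ 490.35687622 -207.23285644   45.        ]
lane walls [429.37240786 -98.70649526  46.        ] [484.59322333 -85.19814397  46.        ]
[ 465.85754038 -262.14273202   47.13425381] [ 3.14127231 -0.00315825 -3.10059833] [-0.0568683  -1.14348067 -0.03555087] [ 0.37270134  0.71232353  0.13179817  1.97102902 -0.18700932  0.47255644
  2.25165371]
```

>>> move_arm --series '[[[0.003,0,0.005],0],[[0.003,0.004,0.006],0],[[0.003,0.008,0.006],0],[[0.003,0.011,0.006],0],[[0.003,0.014,0.006],0]]'

```text
clock: 3.82
eef_pos: [462.3, -248.0, 41.1]
tool_rot: [3.141, -0.003, -3.1]
force: [0.2, -0.8, 0.5]
width: 0.1
```

>>> move_arm --series '[[[0,0.003,0],0],[[0,0.006,0],0],[[0,0.009,-0.001],0],[[0,0.012,-0.001],0],[[0,0.015,-0.002],0]]'

```text
clock: 4.45
eef_pos: [461.6, -232.8, 43.2]
tool_rot: [3.141, -0.003, -3.1]
force: [-0.4, 0.1, 0.1]
width: 0.2
```

>>> move_arm --series '[[[0,0.004,-0.001],0],[[0,0.008,-0.001],0],[[0,0.012,-0.002],0],[[0,0.016,-0.002],0],[[0,0.02,-0.002],0]]'

```text
clock: 5.08
eef_pos: [460.9, -212.5, 45.2]
tool_rot: [3.141, -0.003, -3.1]
force: [-0.1, -0.1, -0.3]
width: 0.4
```

```bash
python3 - <<'E'
from h import *
s=read_state(); print(s["eef_pos"],s["tool_rot"],s["clock"],s["force"]); im=get_image("wrist"); np.save("s3.npy",np.r_[s["eef_pos"],s["tool_rot"]])
cv2.imwrite("pics/w3.png",im); cv2.imwrite("pics/w3b.png",cv2.resize(im[140:380,180:500],(640,480),interpolation=cv2.INTER_CUBIC))
E
```

```text
[ 460.86058931 -212.53675614   45.2075742 ] [ 3.14124025 -0.0031852  -3.1003461 ] 5.075 [-0.10543598 -0.12957062 -0.2846535 ]
```

View pics/w3b.png

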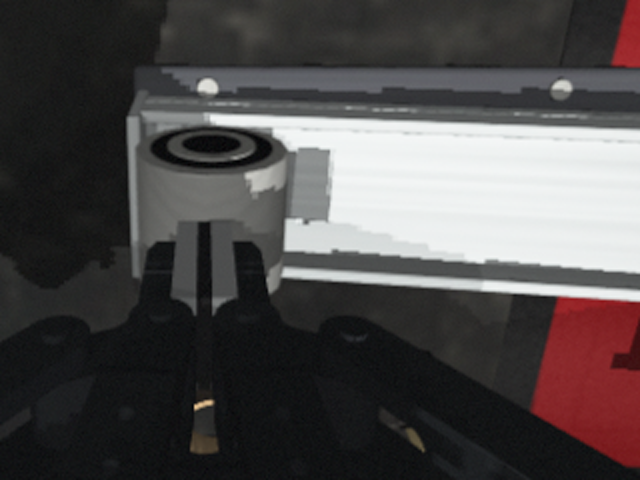

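The wrist crop (×2) shows the bearing, face centre (210,147), still by the lip (135), with the tips at (205,225) appearing over it. That doesn't fit, so I check from the scene camera before pushing on.

```bash
python3 - <<'E'
from h import *
a=np.load("s3.npy"); S={"eef_pos":a[:3],"tool_rot":a[3:]}
for z in (45,55,67,90): print(z,cast("wrist",285,213.5,z,S), cast("wrist",247,213,z,S))
print("tcp px",proj("wrist",a[:3],S),proj("scene",a[:3]))
im=get_image("scene"); cv2.imwrite("pics/sc2.png",im)
cv2.imwrite("pics/sc2c.png",cv2.resize(im[180:320,180:360],None,fx=4,fy=4,interpolation=cv2.INTER_CUBIC))
s=read_state(); print(s["eef_pos"],s["force"],s["torque"],s["clock"])
E
```

```text
45 [ 440.46276685 -212.19739824   45.        ] [ 441.06295115 -233.99702552   45.        ]
55 [ 436.97984867 -212.44799823   55.        ] [ 437.54410959 -232.94283272   55.        ]
67 [ 432.80034685 -212.74871823   67.        ] [ 433.32149973 -231.67780136   67.        ]
90 [ 424.78963504 -213.32509822   90.        ] [ 425.22816415 -229.25315792   90.        ]
tcp px (np.float64(282.90352473877005), np.float64(246.01353954886616)) (np.float64(285.7236921759377), np.float64(247.99501498139546))
[ 460.8010061  -212.13261651   45.13590376] [-0.12138525  0.3774514   0.59315331] [ 0.00473583  0.00128444 -0.0189082 ] 5.175
```

View pics/sc2c.png

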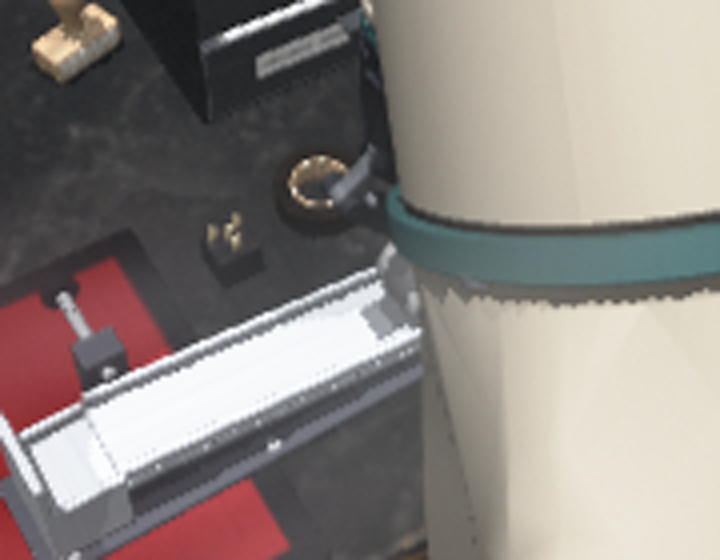

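```bash
python3 - <<'E'
from h import *
a=np.load("s3.npy"); S={"eef_pos":a[:3],"tool_rot":a[3:]}
def ray(n,u,v):
    p=cast(n,u,v,0,S); o=pose(n,S)[:3,3]; d=p-o; return o,d/np.linalg.norm(d)
for uv in [(263,230),(266,226),(269,222)]:
    o1,d1=ray("wrist",282.5,251); o2,d2=ray("scene",*uv)
    A=np.stack([d1,-d2],1); t=np.linalg.lstsq(A,o2-o1,rcond=None)[0]; print(uv,np.round(o1+d1*t[0],1),np.round(o2+d2*t[1],1),np.linalg.inv(T(S))@np.append((o1+d1*t[0]+o2+d2*t[1])/2,1))
s=read_state(); print(s["width"],s["eef_pos"])
E
```

```text
(263, 230) [ 469.3 -212.4   34.8] [ 522.  -187.2   61.2] [-35.23749274  11.2905735   -2.86041878   1.        ]
(266, 226) [ 454.4 -213.1   64.9] [ 507.8 -187.4   91.7] [-20.63653527  11.47064881 -33.17342935   1.        ]
(269, 222) [ 440.6 -213.7   93.2] [ 494.5 -187.5  120.2] [ -6.99899268  11.64080991 -61.48416214   1.        ]
-0.10156596412969258 [ 460.8010061  -212.13261651   45.13590376]
```

The tip edge appears about 25 mm behind the stated TCP, so the fingers slid over the bearing without touching it (force about 0). I back off, lower behind the lip, and feel for the height on the desk.

>>> move_arm --series '[[[0,-0.02,-0.004],0],[[0,-0.045,-0.004],0],[[-0.002,-0.057,-0.004],0],[[-0.002,-0.057,0.005],0],[[-0.002,-0.057,0.01],0]]'

```text
clock: 5.8
eef_pos: [464.6, -267.9, 34.2]
tool_rot: [3.139, -0.005, -3.099]
force: [0.8, -0.1, -0.7]
width: 0.0
```

>>> move_arm --series '[[[0,0,0.005],0],[[0,0,0.009],0],[[0,0,0.013],0],[[0,0,0.016],0],[[0,0,0.018],0]]'

```text
clock: 6.42
eef_pos: [464.5, -267.8, 16.0]
tool_rot: [3.139, -0.005, -3.099]
force: [0.1, -0.1, 0.8]
width: -0.5
```

```bash
python3 - <<'E'
from h import *
s=read_state(); print(s["eef_pos"],s["tool_rot"],s["clock"],s["force"]); im=get_image("wrist"); np.save("s4.npy",np.r_[s["eef_pos"],s["tool_rot"]])
cv2.imwrite("pics/w4.png",im); cv2.imwrite("pics/w4b.png",cv2.resize(im[140:340,180:440],(780,600),interpolation=cv2.INTER_CUBIC))
E
```

```text
[ 464.53197173 -267.83722283   16.02923853] [ 3.13920938 -0.0047469  -3.09911188] 6.425 [ 0.13173373 -0.05386398  0.78111008]
```

View pics/w4b.png

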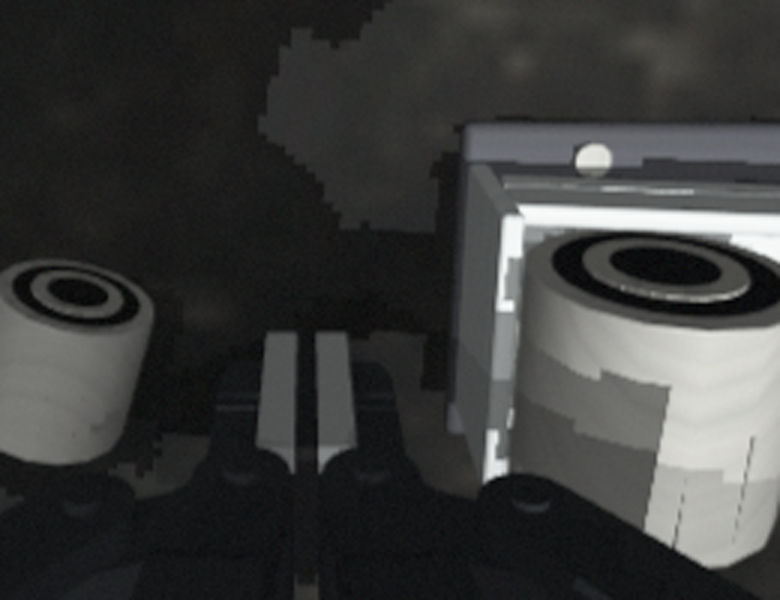

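The small bearing is at (75,290), the tips are at (305,335), and the lip and bearing at (500,300) are clear. I now feel downward for the desk.

>>> move_arm --series '[[[0,0,0.003],0],[[0,0,0.006],0],[[0,0,0.009],0],[[0,0,0.012],0],[[0,0,0.014],0]]'

```text
clock: 7.1
eef_pos: [464.3, -267.7, 1.6]
tool_rot: [3.139, -0.005, -3.099]
force: [-0.0, 0.7, -0.4]
width: 0.1
```

>>> move_arm --series '[[[0,0,0.002],0],[[0,0,0.004],0],[[0,0,0.004],0]]'

```text
clock: 7.48
eef_pos: [464.2, -267.7, -2.5]
tool_rot: [3.139, -0.005, -3.099]
force: [-0.3, -0.6, 0.5]
width: 0.3
```

>>> move_arm --series '[[[0,0,0.003],0],[[0,0,0.006],0],[[0,0,0.006],0]]'

```text
clock: 7.85
eef_pos: [463.9, -267.5, -8.8]
tool_rot: [3.138, -0.006, -3.099]
force: [0.1, 0.3, -1.0]
width: -0.0
```

>>> move_arm --series '[[[0,0,0.003],0],[[0,0,0.005],0],[[0,0,0.005],0]]'

```text
clock: 8.22
eef_pos: [463.8, -267.5, -14.0]
tool_rot: [3.138, -0.006, -3.099]
force: [0.2, -0.1, 0.4]
width: 0.2
```

>>> move_arm --series '[[[0,0,0.002],0],[[0,0,0.004],0],[[0,0,0.004],0]]'

```text
clock: 8.6
eef_pos: [463.6, -267.4, -18.2]
tool_rot: [3.138, -0.006, -3.099]
force: [1.1, 0.8, -0.4]
width: -0.1
```

>>> move_arm --series '[[[0,0,0.002],0],[[0,0,0.004],0],[[0,0,0.004],0]]'

```text
clock: 8.98
eef_pos: [463.6, -267.5, -22.3]
tool_rot: [3.138, -0.006, -3.099]
force: [-0.2, -0.2, 0.4]
width: -0.3
```

>>> move_arm --series '[[[0,0,0.002],0],[[0,0,0.003],0],[[0,0,0.003],0]]'

```text
clock: 9.35
eef_pos: [463.8, -267.8, -23.0]
tool_rot: [3.139, -0.005, -3.1]
force: [-3.3, 2.3, 22.4]
width: -0.1
```

>>> move_arm --series '[[[0,0,0.002],0],[[0,0,0.003],0],[[0,0,0.003],0]]'

```text
clock: 9.72
eef_pos: [463.8, -267.8, -23.0]
tool_rot: [3.138, -0.004, -3.1]
force: [-5.2, 3.6, 30.6]
width: -0.3
```

The desk contact puts the tips 23 mm behind the stated TCP, so tip height = z + 23. I rise to tip z of about 42 and approach again.

>>> move_arm --series '[[[0,0,-0.02],0],[[0,0,-0.042],0],[[0.001,0.004,-0.042],0],[[0.001,0.01,-0.042],0],[[0.001,0.014,-0.042],0]]'

```text
clock: 10.35
eef_pos: [461.8, -252.8, 18.1]
tool_rot: [3.137, -0.006, -3.099]
force: [-0.5, -0.4, -0.1]
width: 0.2
```

>>> move_arm --series '[[[0,0.003,0],0],[[0,0.006,0],0],[[0,0.009,0],0],[[0,0.012,0],0],[[0,0.012,0],0]]'

```text
clock: 10.98
eef_pos: [461.7, -241.1, 18.5]
tool_rot: [3.138, -0.005, -3.1]
force: [0.7, -2.5, 2.6]
width: -0.2
```

>>> move_arm --series '[[[0,0.003,-0.0005],0],[[0,0.006,-0.001],0],[[0,0.009,-0.001],0],[[0,0.012,-0.0015],0],[[0,0.015,-0.002],0]]'

```text
clock: 11.6
eef_pos: [462.1, -228.0, 21.3]
tool_rot: [3.141, -0.002, -3.101]
force: [0.3, -4.8, 5.6]
width: -0.4
```

```bash
python3 - <<'E'
from h import *
s=read_state(); print(s["eef_pos"],s["tool_rot"],s["clock"],s["force"]); im=get_image("wrist"); np.save("s5.npy",np.r_[s["eef_pos"],s["tool_rot"]])
cv2.imwrite("pics/w5.png",im); cv2.imwrite("pics/w5b.png",cv2.resize(im[140:340,180:440],(780,600),interpolation=cv2.INTER_CUBIC))
E
```

```text
[ 462.08143426 -227.95428648   21.28470701] [ 3.14082071e+00 -2.31857556e-03 -3.10079552e+00] 11.6 [ 0.29246038 -4.83035346  5.59088066]
```

View pics/w5b.png

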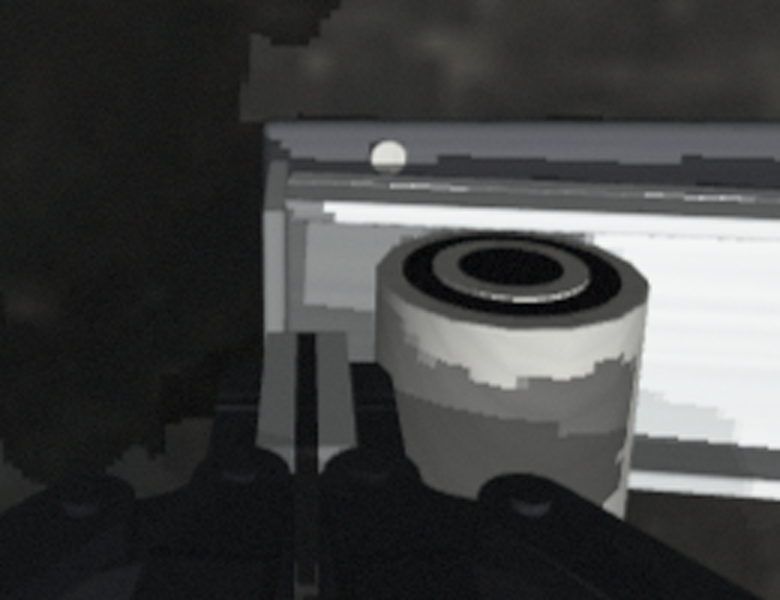

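The bearing (face centre (512,268)) has rolled about 17 mm off the lip (288) with the fingers behind it. The upper finger touches it high up, so once past the lip I go lower for a straighter push.

>>> move_arm --series '[[[0,0.004,-0.0005],0],[[0,0.008,-0.001],0],[[0,0.012,-0.0015],0],[[0,0.016,-0.002],0],[[0,0.018,-0.002],0]]'

```text
clock: 12.28
eef_pos: [461.2, -208.6, 23.2]
tool_rot: [3.14, -0.003, -3.1]
force: [0.3, -1.5, 1.4]
width: -0.0
```

>>> move_arm --series '[[[0,0.001,0.003],0],[[0,0.002,0.006],0],[[0,0.003,0.009],0],[[0,0.004,0.011],0],[[0,0.005,0.011],0]]'

```text
clock: 12.9
eef_pos: [460.7, -203.4, 11.9]
tool_rot: [3.139, -0.004, -3.1]
force: [-0.1, -1.1, 0.5]
width: -0.0
```

>>> move_arm --series '[[[0,0.005,-0.0006],0],[[0,0.01,-0.0012],0],[[0,0.015,-0.0018],0],[[0,0.02,-0.0025],0],[[0,0.025,-0.003],0]]'

```text
clock: 13.52
eef_pos: [459.7, -178.0, 15.1]
tool_rot: [3.139, -0.003, -3.1]
force: [-0.1, -1.4, 1.0]
width: 0.2
```

>>> move_arm --series '[[[0,0.005,-0.0006],0],[[0,0.01,-0.0012],0],[[0,0.015,-0.0018],0],[[0,0.02,-0.0025],0],[[0,0.025,-0.003],0]]'

```text
clock: 14.15
eef_pos: [458.6, -152.7, 18.2]
tool_rot: [3.139, -0.003, -3.1]
force: [0.7, -1.6, 1.3]
width: -0.1
```

```bash
python3 - <<'E'
from h import *
s=read_state(); print(s["eef_pos"],s["tool_rot"],s["clock"],s["force"]); im=get_image("wrist"); np.save("s6.npy",np.r_[s["eef_pos"],s["tool_rot"]])
cv2.imwrite("pics/w6.png",im)
g=cv2.cvtColor(im,cv2.COLOR_BGR2GRAY)
r=g[222:236,:]; print("dark cols in bearing-face rows",[ (int(a[0]),int(a[-1])) for a in np.split(np.where(g[229]<60)[0],np.where(np.diff(np.where(g[229]<60)[0])>3)[0]+1)])
g5=cv2.cvtColor(cv2.imread("pics/w5.png"),cv2.COLOR_BGR2GRAY);print([ (int(a[0]),int(a[-1])) for a in np.split(np.where(g5[229]<60)[0],np.where(np.diff(np.where(g5[229]<60)[0])>3)[0]+1)])
E
```

```text
[ 458.62682508 -152.72285897   18.18035902] [ 3.13937309 -0.00338566 -3.09952169] 14.15 [ 0.71736425 -1.57787614  1.27242437]
dark cols in bearing-face rows [(6, 25), (30, 119), (329, 343), (367, 382)]
[(23, 117), (122, 136), (143, 267), (314, 324), (333, 367), (376, 385)]
```

The bearing is ahead of the tips (face columns 329–382) and rolling along with a push of 1–2 N. I continue.

>>> move_arm --series '[[[0,0.005,-0.0006],0],[[0,0.01,-0.0012],0],[[0,0.015,-0.0018],0],[[0,0.02,-0.0025],0],[[0,0.025,-0.003],0]]'

```text
clock: 14.82
eef_pos: [457.4, -126.5, 21.3]
tool_rot: [3.138, -0.004, -3.099]
force: [-0.3, -0.7, 0.2]
width: -0.3
```

>>> move_arm --series '[[[0,0.005,-0.0006],0],[[0,0.01,-0.0012],0],[[0,0.015,-0.0018],0],[[0,0.02,-0.0025],0],[[0,0.025,-0.003],0]]'

```text
clock: 15.45
eef_pos: [456.4, -101.2, 24.4]
tool_rot: [3.139, -0.004, -3.099]
force: [-0.2, -0.6, 0.3]
width: 0.1
```

>>> move_arm --series '[[[0,0.005,-0.0006],0],[[0,0.01,-0.0012],0],[[0,0.015,-0.0018],0],[[0,0.02,-0.0025],0],[[0,0.025,-0.003],0]]'

```text
clock: 16.08
eef_pos: [455.3, -75.8, 27.6]
tool_rot: [3.138, -0.004, -3.099]
force: [0.5, -0.6, 0.0]
width: 0.3
```

>>> move_arm --series '[[[0,0.004,-0.0006],0],[[0,0.008,-0.0012],0],[[0,0.012,-0.0018],0],[[0,0.016,-0.0025],0],[[0,0.02,-0.003],0]]'

```text
clock: 16.7
eef_pos: [454.4, -55.7, 30.7]
tool_rot: [3.139, -0.004, -3.099]
force: [0.5, -0.9, 0.1]
width: -0.0
```

```bash
python3 - <<'E'
from h import *
s=read_state(); print(s["eef_pos"],s["tool_rot"],s["clock"],s["force"]); im=get_image("wrist"); np.save("s7.npy",np.r_[s["eef_pos"],s["tool_rot"]])
cv2.imwrite("pics/w7.png",im); cv2.imwrite("pics/w7b.png",cv2.resize(im[100:340,180:500],(800,600),interpolation=cv2.INTER_CUBIC))
E
```

```text
[454.43907885 -55.67210206  30.66229019] [ 3.13853356 -0.00368958 -3.09860453] 16.7 [ 0.53267809 -0.90632181  0.14172682]
```

View pics/w7b.png

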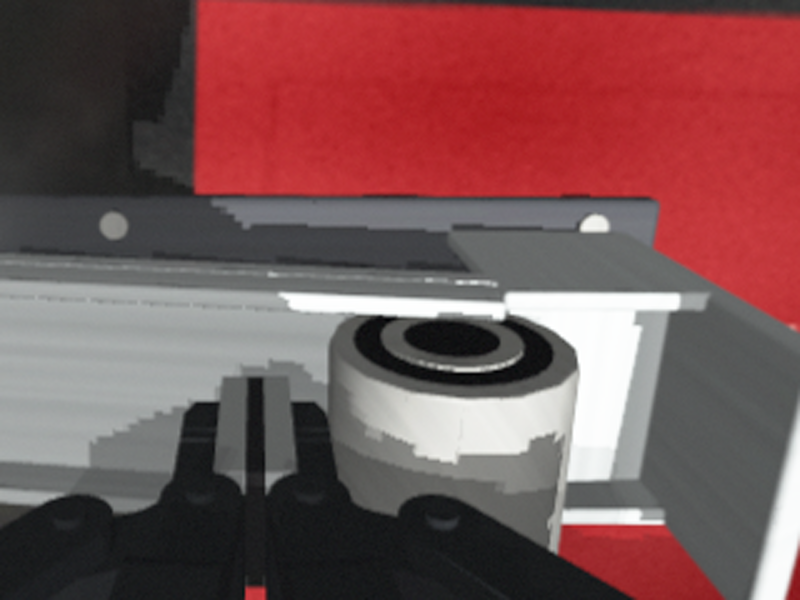

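The bearing (face centre (455,338)) is about 10 mm short of the wall end at the brink (503), with the fingers behind it. I push on slowly.

>>> move_arm --series '[[[0,0.003,-0.0004],0],[[0,0.006,-0.0008],0],[[0,0.009,-0.0012],0],[[0,0.012,-0.0015],0],[[0,0.014,-0.0015],0]]'

```text
clock: 17.38
eef_pos: [453.6, -40.4, 32.2]
tool_rot: [3.138, -0.004, -3.097]
force: [0.8, -0.0, -0.1]
width: -0.0
```

```bash
cat > face.py <<'E'
from h import *
import sys
s=read_state(); print(np.round(s["eef_pos"],1),s["clock"],np.round(s["force"],1)); im=get_image("wrist"); np.save("sl.npy",np.r_[s["eef_pos"],s["tool_rot"]])
cv2.imwrite(f"pics/{sys.argv[1]}.png",im)
for n in ("w7",sys.argv[1]):
    g=cv2.cvtColor(cv2.imread(f"pics/{n}.png"),cv2.COLOR_BGR2GRAY)
    m=(g<35).astype(np.uint8); k,l,st,c=cv2.connectedComponentsWithStats(m)
    print(n,[(np.round(c[i],1).tolist(),st[i].tolist()) for i in range(1,k) if 60<st[i][4]<1500 and st[i][1]>200 and st[i][0]>270])
E
python3 face.py w8
```

```text
[453.6 -40.4  32.2] 17.375 [ 0.8 -0.  -0.1]
w7 [([362.5, 242.6], [322, 227, 79, 27, 657]), ([360.3, 235.1], [342, 229, 38, 13, 392]), ([281.8, 271.3], [279, 252, 7, 37, 217])]
w8 [([369.9, 242.5], [329, 225, 77, 28, 544]), ([366.0, 234.8], [349, 228, 35, 14, 375]), ([281.8, 271.4], [279, 252, 7, 37, 215])]
```

>>> move_arm --series '[[[0,0.001,0],0],[[0,0.002,0],0],[[0,0.002,0],0]]'

```text
clock: 17.8
eef_pos: [453.5, -38.1, 32.2]
tool_rot: [3.137, -0.004, -3.097]
force: [-0.0, -0.2, -0.3]
width: 0.1
```

```bash
python3 face.py w9; python3 - <<'E'
from h import *
for f,u,v,z in (("s7",360.3,235.1,68),("sl",366,234.8,65)):
    a=np.load(f+".npy"); S={"eef_pos":a[:3],"tool_rot":a[3:]}
    print(f,cast("wrist",u,v,z,S),cast("wrist",u,v,z-4,S))
E
```

```text
[453.5 -38.1  32.2] 17.8 [-0.  -0.2 -0.3]
w7 [([362.5, 242.6], [322, 227, 79, 27, 657]), ([360.3, 235.1], [342, 229, 38, 13, 392]), ([281.8, 271.3], [279, 252, 7, 37, 217])]
w9 [([391.4, 238.1], [351, 224, 77, 25, 555]), ([388.1, 230.9], [370, 225, 37, 13, 348]), ([281.8, 271.4], [279, 252, 7, 37, 216])]
s7 [429.95379577 -21.65997975  68.        ] [431.62072839 -20.47326367  64.        ]
sl [ 4.30569691e+02 -1.40932946e-01  6.50000000e+01] [432.22393951   1.13295578  61.        ]
```

The bearing's bore now measures y ≈ 12, against −22 before, and the push force is gone: it rolled into the rest. I raise the hand and move beyond the bolt head.

>>> move_arm --series '[[[0,-0.003,-0.03],0],[[0,-0.003,-0.075],0],[[-0.05,0,-0.085],0],[[-0.11,0.009,-0.085],0],[[-0.125,0.009,-0.085],0]]'

```text
clock: 18.48
eef_pos: [582.5, -22.4, 117.1]
tool_rot: [3.137, 0.0, -3.094]
force: [-0.6, -0.0, 0.3]
width: 0.1
```

```bash
python3 - <<'E'
from h import *
s=read_state(); print(s["eef_pos"],s["tool_rot"],s["clock"],s["force"]); im=get_image("wrist"); np.save("sa.npy",np.r_[s["eef_pos"],s["tool_rot"]]); cv2.imwrite("pics/wa.png",im)
for p in [(432,11,65),(453,7.5,65),(544,-24,65),(512,-25,78),(453,-92,35)]: print(p,np.round(proj("wrist",p,s)))
E
```

```text
[582.49684317 -22.39809223 117.07633938] [ 3.13721926e+00  9.38794918e-05 -3.09442401e+00] 18.475 [-0.60438198 -0.01416998  0.33407657]
(432, 11, 65) [349. -15.]
(453, 7.5, 65) [340.  24.]
(544, -24, 65) [283. 165.]
(512, -25, 78) [284. 120.]
(453, -92, 35) [193.  27.]
```

```bash
python3 - <<'E'
from h import *
a=np.load("sa.npy"); S={"eef_pos":a[:3],"tool_rot":a[3:]}
im=cv2.imread("pics/wa.png"); 
m=(im.max(2)<45).astype(np.uint8); m[245:]=0
k,l,st,c=cv2.connectedComponentsWithStats(m)
for i in range(1,k):
    if st[i][4]>60 and abs(c[i][0]-283)<120: print(st[i],c[i],cast("wrist",c[i][0],c[i][1],65,S), cast("wrist",c[i][0],st[i][1]+st[i][3],65,S))
for r in range(110,230,8): print(r,' '.join('%3d/%3d'%(im[r,u].max(),im[r,u,2]-0) for u in range(250,330,8)))
E
```

```text
[329  53  27   4  98] [342.21428571  54.53061224] [470.27781692  10.76900056  65.        ] [471.71645859  10.92484464  65.        ]
[   89    74   471   171 21111] [283.66974563 177.99644735] [553.11343503 -22.89219549  65.        ] [606.32336249 -20.27574315  65.        ]
[269 157  30  14 319] [283.60188088 163.98746082] [542.90233792 -23.44285474  65.        ] [547.97845142 -23.19359767  65.        ]
[307 225  49  20 381] [331.39370079 238.22047244] [598.90102206  16.29858768  65.        ] [604.6302128  16.8564021  65.       ]
[286 234  15  11  92] [293.09782609 239.02173913] [600.925952   -13.24055982  65.        ] [605.98902729 -12.94350126  65.        ]
110 151/151 151/151 117/117  82/ 82 195/194 116/116 130/130 125/125 125/125 149/149
118 151/151 155/155 154/154  84/ 84 200/200 118/118 130/130 127/127 125/125 147/147
126 154/154 156/156 156/156  83/ 83 201/200 124/124 127/127 144/144 147/147 149/149
134  88/ 88 162/162 163/163  87/ 87 200/200 143/143 132/132 157/157 150/150 153/153
142  90/ 90 165/165 163/163  90/ 90 200/199 152/152 138/138 154/154 156/156 155/155
150  90/ 90 168/168  90/ 90  89/ 89 203/201 152/152 137/137 159/159 160/160 155/155
158  91/ 91 143/143 166/166  14/ 11 151/149  11/  9 110/110 160/160 165/165 158/158
166  90/ 90  93/ 93 156/156  30/ 28  45/ 44  36/ 35  18/ 18 139/139 162/162 161/161
174  86/ 86  92/ 92  88/ 88 168/168 166/166 143/143 136/136 140/140 161/161 160/160
182  85/ 85  88/ 88  89/ 89  90/ 90  90/ 90  91/ 91  92/ 92 155/155 164/164 165/165
190  85/ 85  84/ 84  85/ 85  86/ 86  87/ 87  88/ 88  88/ 88 101/101 162/162 162/162
198  79/ 79  82/ 82  83/ 83  84/ 84  84/ 84  83/ 83  86/ 86  89/ 89 158/158 160/160
206  18/ 18  19/ 19  28/ 28  70/ 70  91/ 91 106/106 117/117 119/119 127/127 134/134
214  11/ 11  14/ 12  27/ 27  30/ 29  37/ 37  37/ 36  39/ 38  39/ 39  42/ 42  37/ 37
222  45/ 44  54/ 53  55/ 55  49/ 49  48/ 48  49/ 49  70/ 70  42/ 42  40/ 40  41/ 41
```

The head is at column 284, so its centre is y ≈ −23 with its outer face at x ≈ 545. It lines up with the fingers, so I go down beside it and push.

>>> move_arm --series '[[[0,0,0.03],0],[[0,0,0.06],0],[[0,0,0.083],0],[[0.006,0,0.083],0],[[0.01,0,0.083],0]]'

```text
clock: 19.15
eef_pos: [572.0, -23.6, 34.4]
tool_rot: [3.138, -0.0, -3.096]
force: [-0.6, 0.4, -0.4]
width: -0.0
```

>>> move_arm --series '[[[0.003,0,0],0],[[0.006,0,0],0],[[0.01,0,0],0],[[0.014,0,0],0],[[0.018,0,0],0]]'

```text
clock: 19.77
eef_pos: [554.6, -24.3, 34.5]
tool_rot: [3.138, 0.002, -3.096]
force: [1.4, 0.1, -0.1]
width: 0.0
```

>>> move_arm --series '[[[0.004,0,0],0],[[0.008,0,0],0],[[0.012,0,0],0],[[0.016,0,0],0],[[0.018,0,0],0]]'

```text
clock: 20.4
eef_pos: [536.2, -25.0, 34.6]
tool_rot: [3.138, 0.001, -3.095]
force: [2.3, 0.9, -0.3]
width: 0.1
```

>>> move_arm --series '[[[0.003,0,0],0],[[0.006,0,0],0],[[0.009,0,0],0],[[0.012,0,0],0],[[0.012,0,0],0]]'

```text
clock: 21.02
eef_pos: [523.4, -25.7, 34.5]
tool_rot: [3.138, 0.0, -3.096]
force: [-0.3, 0.0, -0.1]
width: 0.1
```

>>> move_arm --series '[[[0.002,0,0],0],[[0.003,0,0],0],[[0.004,0,0],0]]'

```text
clock: 21.4
eef_pos: [519.5, -25.9, 34.5]
tool_rot: [3.138, 0.0, -3.096]
force: [1.1, -0.1, -0.6]
width: -0.2
```

>>> move_arm --series '[[[0.001,0,0],0],[[0.002,0,0],0],[[0.002,0,0],0]]'

```text
clock: 21.78
eef_pos: [519.1, -25.9, 34.6]
tool_rot: [3.138, 0.003, -3.095]
force: [5.4, 1.9, -3.9]
width: 0.1
```

>>> move_arm --series '[[[0.002,0,0],0],[[0.003,0,0],0],[[0.003,0,0],0]]'

```text
clock: 22.15
eef_pos: [519.2, -26.1, 34.9]
tool_rot: [3.139, 0.009, -3.095]
force: [7.4, 1.8, -6.7]
width: 0.3
```

The bolt is hard against its stop: it stays at x = 519 while the force climbs to 7 N. I withdraw and look.

>>> move_arm --series '[[[-0.02,0,0],0],[[-0.04,0,-0.01],0],[[-0.045,0,-0.06],0],[[-0.045,0,-0.12],0],[[-0.045,0,-0.16],0]]'

```text
clock: 22.78
eef_pos: [561.9, -25.1, 197.4]
tool_rot: [3.139, 0.008, -3.096]
force: [1.0, 0.9, -1.0]
width: 0.1
```

>>> move_arm --series '[[[0.05,0,-0.02],0],[[0.1,0,-0.04],0],[[0.12,0,-0.04],0],[[0.12,0,-0.04],0],[[0.12,0,-0.04],0]]'

```text
clock: 23.4
eef_pos: [442.3, -30.7, 236.3]
tool_rot: [3.14, 0.008, -3.096]
force: [-0.2, 0.1, 0.1]
width: 0.1
```

```bash
python3 - <<'E'
from h import *
s=read_state(); print(s["eef_pos"],s["tool_rot"],s["clock"],s["force"]); im=get_image("wrist"); cv2.imwrite("pics/wf.png",im)
cv2.imwrite("pics/wfb.png",cv2.resize(im[60:330,130:490],(800,600),interpolation=cv2.INTER_CUBIC))
for p in [(-20,103,65),(55,66,65),(28,66,78),(47,66,78),(23,125,84),(0,85,48)]:
    c,d=np.cos(.036),np.sin(.036); w=(457+c*p[0]-d*p[1],-93+d*p[0]+c*p[1],p[2]); u,v=proj("wrist",w,s); print(p,round((u-130)*2.222),round((v-60)*2.222))
E
```

```text
[442.27151513 -30.67460229 236.33894378] [ 3.13970051  0.00798036 -3.09570534] 23.4 [-0.21788268  0.06937334  0.05464802]
(-20, 103, 65) 419 250
(55, 66, 65) 343 387
(28, 66, 78) 344 348
(47, 66, 78) 343 383
(23, 125, 84) 463 344
(0, 85, 48) 379 280
```

View pics/wfb.png

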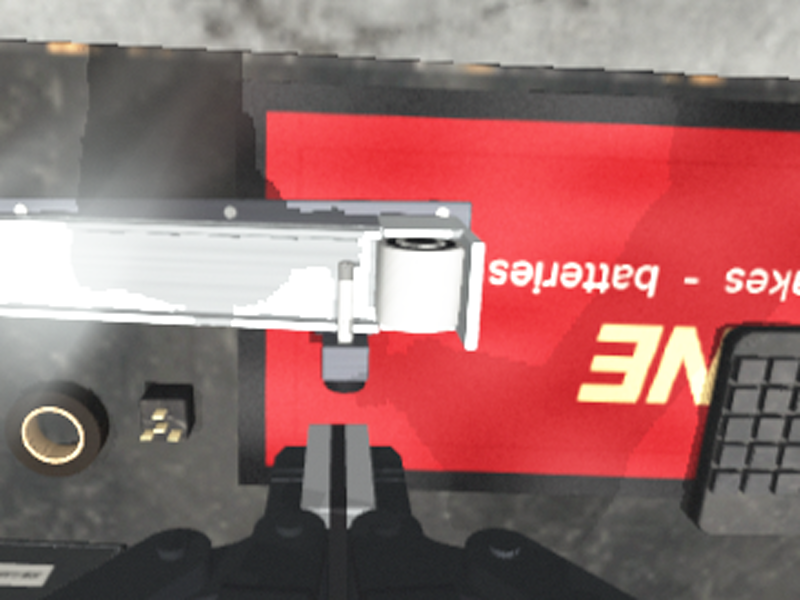

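The bearing sits against the stop at (420,280). The rod crosses the lane to (346,262), past mid-lane. The head is flush with its block at (345,380), as predicted, and the relay and tape are untouched. I hand the job in.

```bash
python3 -c "
from cell import *
print(finish_job(), read_state()['clock'])"
```

```text
the job is handed in; nothing more can be done
the job is handed in; nothing more can be done
```

I rolled the bearing up the gutter with shut fingertips into the rest. Then I pushed the keeper bolt in by its head, took the hand away and handed the job in. The clock was 23.4 s at the last check, out of 59 s allowed.

**Last checks:**
- **Bearing:** the final wrist picture shows it against the end stop.
- **Bolt:** the rod lies past mid-lane downhill of the bearing, and the head is flush with its guide block where I predicted it. At the end it stopped moving while the force rose to 7 N.
- **Surroundings:** the hand is clear, with force near 0. The tape roll and relay look untouched. The torch and screwdriver were outside the final picture; I did not touch them knowingly.

**What disagreed:**
- **Finger length:** the fingertips proved about 23 mm shorter than the stated TCP. My first pass slid over the bearing without touching it. I found the offset by pressing lightly on the bare desk, about 30 N at the wrist, then repeated the push.
- **Start of the push:** the upper part of the fingers touched the bearing high up and the push reached about 5–7 N. After I lowered the fingers it was 1–2 N.
- **Stand position:** the different views put the stand 3–4 mm apart along the gutter.

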